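# Clamp the fuse in the holding fixture

## Robot

A 7-joint arm with a two-finger parallel gripper is mounted at the origin on a cart in front of the work surface, level with it; the furniture and walls round the work are solid. World frame = base frame: x ahead of the robot, y to its left, z up, the work surface at z = 0. Lengths are in m, angles in rad, forces in N, time in s.
With the tool pointing down it reaches from about 0.425 to 0.875 m from the base axis. Payload 4.7 kg.
Tool frame: the origin (TCP) lies midway between the tips of the shut fingers; the grasp point (between the pads) lies 19 mm behind it; z points along the fingers, y is the line along which they close (so a half turn about z gives the same grasp; the last joint's range is limited). The gripper opens to 85 mm and grips with 20 to 120 N. Pads are 22 mm wide; open, the fingers measure 114 mm over their backs; the gripper's body (76 mm by 85 mm) begins 54 mm behind the grasp point. The pads swing forward as they close: fully open they stand 13 mm farther back than shut.
Start: joints at [-1.149, 0.321, -0.07, 1.45, 0.023, 1.371, -0.057], TCP at [0.258, 0.597, 0.231] pointing down, gripper open.
Joint ranges: [-2.86, 2.86], [-0.3, 2.09], [-1.38, 1.24], [0.06, 2.45], [-1.56, 4.7], [0.09, 2.05], [-2.69, 2.69]. Speed limits (rad/s): [2.57, 2.57, 3.14, 3.14, 3.14, 3.14, 3.14].

## Interface

Orientations are given as [roll, pitch, yaw] about the fixed x, y, z axes, in that order (R = Rz(yaw) Ry(pitch) Rx(roll)).
In Python, from plant import ctrl, cams gives the robot as it stands.
- The arm moves only by the tool carry_out, never from a script. Its argument "series" is a list of rows, each a list of 4 numbers: the shift along the tool's x, y, z in mm, then the turn about the tool's z in degrees. A call has 1 to 12 rows; each row shifts and turns the commanded pose from where the row before left it, along the tool's axes as they then stand; what a row does not reach is not made up. A row lasts 1/10 s, in which the tool goes at most 50 mm and 8.59 degrees, less where a joint would pass 70% of its speed; a pose out of reach is approached as far as the arm can. A call with a gripper value outside its range is refused whole. "grip" is the opening in per cent of the stroke, from 0 (shut) to 100 (fully open), set as the call begins (left out, the last holds). The fingers move at their own pace and stop on an object; "squeeze" is the grip in N (left out, the last holds). Time passes only in rows, so rows that do not move let the fingers close. It gives the time, the measured TCP pose, the force, the opening and the grip force at its end, in the units of the state.
- ctrl.state(): the state, without advancing time (a new reading comes with each control period).
- cams.get_image(name): name is "scene" or "top"; returns a dict with "color" (480x640x3 uint8, red, green, blue), "mtx" (3x3 intrinsics, pixels), "dist" ([k1, k2, p1, p2, k3] as OpenCV has them; the pictures are not rectified), "pose" (4x4, takes a point from camera to world coordinates). Camera axes: x right, y down, z forward; pixel columns grow to the right and rows downward; lengths in m; the calibration is good to about 2 mm. A picture is of the moment at which its call begins. There is no depth.
- ctrl.finish_job(): hands the job in; it is judged then, once.
The state is a dict: "time_s": time; "qpos": joint angles; "qd": joint speeds; "joint_efforts": joint torques, N m; "position": TCP position; "ee_rot": TCP orientation; "contact_force": force on the tool from outside, world axes, zero at the start; "moment": the same for the moment, N m; "gripper_width": finger opening in m; "finger_force": force on a finger pad.
Only numpy, scipy, OpenCV 4.12 (cv2) and the standard library are available. Lean on these libraries where they do the work, as an engineer would, in place of code of your own. Each camera call takes 0.05 s, during which the arm holds its last target. There are 200 camera calls.

## Task

The cartridge fuse lies in the holding fixture on the desk, with the clamp still open. Swing the fixture's steel strap over the fuse with the back of a finger until it lies fully home, and then push the cam lever all the way down to lock it. Only push: the fuse stays lying in its channel, and the loose things round the fixture are left where they stand.

Things in the scene. Friction and masses are not known exactly. Their poses are not given: they have to be found in the camera images.
- clamp: the holding fixture, screwed to the desk (it cannot move): grey base plate 56 x 154 x 8 mm, long along its y. Origin on the desk surface under the middle of the fuse; z up. The base reaches from y = -96 to y = +58 mm. A black channel (60 x 40 mm, walls up to 27 mm high) runs along x over the origin and holds the fuse. The strap is hinged at the +y end and the cam lever at the -y side; both swing in the plane x = 0.
- strap (a joint): opening angle of the steel strap (rad) about an axis along the fixture's x: 0 = closed, lying level over the fuse (its stop) and pointing to the fixture's -y; pi/2 = upright; it starts leaning back at about 1.75 to 2.05 (limit 2.15). The strap is a flat bar 22 mm wide, 4 mm thick, 111 mm long from the hinge axis to its tip, with a cross pin (6 mm thick, 39 mm long) through its middle plane 103 mm from the hinge. The hinge is stiff (0.06 N m): the strap stays where it is left.
- strap_hinge (a point): point on the strap's hinge axis, middle of the strap: 45 mm to the fixture's +y and 43 mm above the desk; the lugs round it reach up to 52 mm
- strap_tip (a point): middle of the free end of the strap (in the middle of its thickness), 111 mm from the hinge axis; moves with the strap. Open, it stands about 145 mm high near a fixed knife switch on the desk (to the +y side), whose blades rise to about 90 mm and whose handle, towards the robot, to about 170 mm.
- lever (a joint): angle of the cam lever (rad) about an axis along the fixture's x: 0 = fully down, handle level (its stop) and pointing to the fixture's -y; it starts raised, at about 0.80 to 0.95 (limit 1.05), and stays where it is left (friction 0.12 N m, no spring). The lever has two bent steel hooks that go over the strap's cross pin when the lever goes down; down too early, it bars the strap's way.
- lever_hinge (a point): point on the lever's hinge axis, on the middle plane: 46 mm to the fixture's -y and 35 mm above the desk
- lever_tip (a point): middle of the outer end of the lever's black handle, on its upper face, 92 mm from the lever's hinge axis; moves with the lever. The handle is 40 mm wide, 7 mm thick and 54 mm long: its upper face runs from 38 to 92 mm from the hinge axis, 4.5 mm above the plane through it.
- fuse: the porcelain cartridge fuse, 75 mm long, 25 mm thick, lying loose along the fixture's x in the channel. Origin at the middle of its underside, 14 mm above the desk; its own y is its length.
- small_fuse: bystander: a smaller loose cartridge fuse, 60 mm long and 21 mm thick, lying behind the fixture (+x side); origin at the middle of its underside
- lamp: bystander: a loose pilot lamp, 31 mm wide and 57 mm high, standing on its lens in front of the fixture (-x side); origin at the middle of its foot
- relay: bystander: a loose relay, 30 x 36 x 61 mm, standing behind the fixture (+x side) near the strap's hinge; origin at the middle of its foot

How it is judged:
By the outcome, as a careful person would: the job done as asked, in the order asked, and still so for the second after the job is handed in, with the robot touching nothing.
It also fails if it takes over 40 s, if anything falls off the work surface, if the arm or the gripper's body presses on something with over 40 N, if the wrist force passes 120 N, or if a joint passes its speed limit or range.

## Working session

There is one attempt and no reset: what is moved stays moved. The work goes in short steps, Python scripts to look and compute and a tool call to move; the robot and the scene stay as the last step left them, time stands still between calls to the robot, and variables do not carry over. Pictures are saved under pics/ and viewed, at most 10 in all, crops included, and the job is handed in when it is done.

Besides the shell and the picture viewer there is one more tool, called after "Request:" as name(argument=value, ...) on one line, values as JSON. carry_out: Moves the arm, as the interface text tells. Its arguments: {"type":"object","properties":{"series":{"type":"array","items":{"type":"array","items":{"type":"number"}}},"grip":{"type":"number"},"squeeze":{"type":"number"}},"required":["series"]}

```bash
mkdir -p pics; ls
python3 - <<'E'
from plant import ctrl,cams
import cv2,numpy as np
np.set_printoptions(precision=4,suppress=True)
for n in("scene","top"):
    d=cams.get_image(n); cv2.imwrite(f"pics/{n}0.png",d["color"][:,:,::-1]); print(n,d["mtx"],d["dist"],d["pose"])
print(ctrl.state())
E
```

```text
pics
scene [[581.9715   0.     329.9413]
 [  0.     581.9715 230.043 ]
 [  0.       0.       1.    ]] [0.0142 0.     0.     0.     0.    ] [[ 0.852  -0.32    0.4143  0.1491]
 [-0.5235 -0.5268  0.6696 -0.4203]
 [ 0.004  -0.7874 -0.6164  0.5682]
 [ 0.      0.      0.      1.    ]]
top [[477.535    0.     318.4647]
 [  0.     477.535  240.6439]
 [  0.       0.       1.    ]] [-0.1243  0.      0.      0.      0.    ] [[ 0.0174 -0.9855  0.1685  0.3392]
 [-0.9994 -0.0223 -0.0277  0.1788]
 [ 0.031  -0.1679 -0.9853  0.8992]
 [ 0.      0.      0.      1.    ]]
{'time_s': 0.1, 'qpos': array([-1.1489,  0.3217, -0.0701,  1.4515,  0.0226,  1.3708, -0.0569]), 'qd': array([ 0.0008,  0.0004, -0.001 , -0.004 , -0.0008,  0.0002,  0.0002]), 'joint_efforts': array([ -0.    , -49.4876,  -0.3839, -31.5211,   0.0132,   0.0073,
         0.    ]), 'position': array([0.2576, 0.5962, 0.2303]), 'ee_rot': array([-3.1399,  0.0001,  2.7338]), 'contact_force': array([-0.052 , -0.2926, -0.2103]), 'moment': array([-0.0122,  0.0157, -0.0156]), 'finger_force': 0.0, 'gripper_width': 0.08525273753753526}
```

View pics/scene0.png

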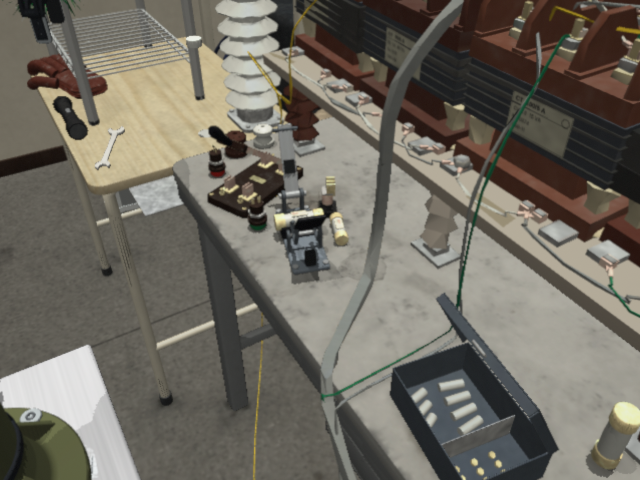

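View pics/top0.png

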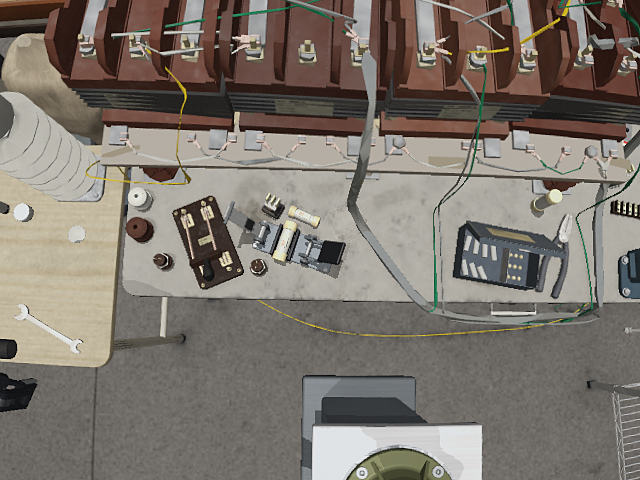

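The top view has the fixture at about (297,245), the knife switch at (208,240), the lamp at (258,267), the relay at (272,203), the small fuse at (303,216). In the scene view the strap stands at (288,160) and the lever is at (310,225). I'll zoom in on both.

Run:
```python
import cv2
a=cv2.imread("pics/scene0.png")[110:290,190:370]; b=cv2.imread("pics/top0.png")[180:300,170:360]
cv2.imwrite("pics/s1.png",cv2.resize(a,(600,600),interpolation=cv2.INTER_CUBIC)); cv2.imwrite("pics/t1.png",cv2.resize(b,(798,504),interpolation=cv2.INTER_CUBIC))
```

```text
(no output)
```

View pics/s1.png

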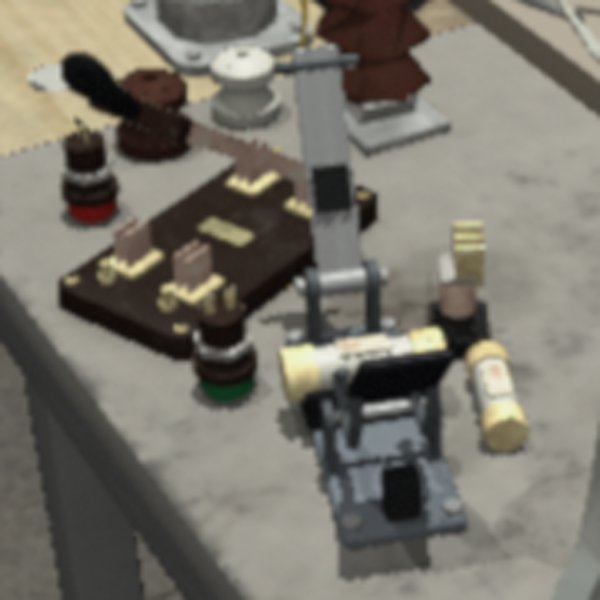

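View pics/t1.png

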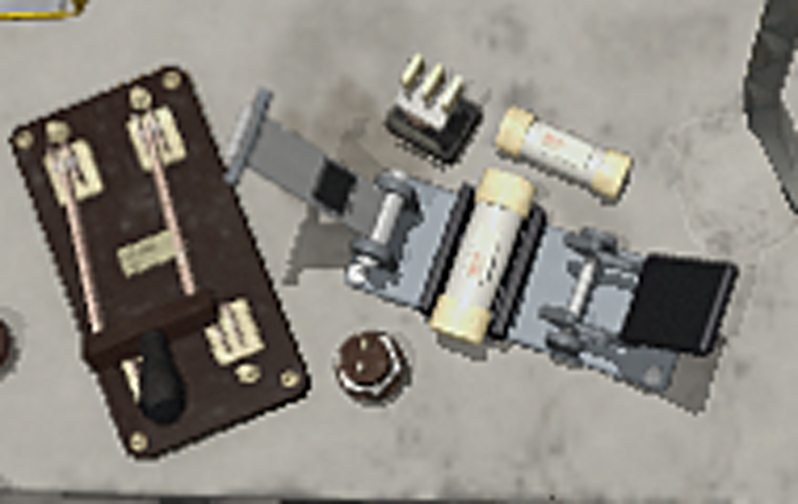

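Strap leans back to the switch side (tip at top crop (247,135)), hinge (385,222), lever hinge (583,290), handle end (725,308), fuse ends (507,180)/(460,330).

```bash
cat > h.py <<'E'
import numpy as np,cv2
np.set_printoptions(precision=4,suppress=True)
from plant import ctrl,cams
D={n:cams.get_image(n) for n in("scene","top")}
def ray(n,p):
    d=D[n]; u=cv2.undistortPoints(np.array([[p]],float),d["mtx"],d["dist"])[0,0]
    P=d["pose"]; return P[:3,3],P[:3,:3]@np.array([u[0],u[1],1])
def onz(n,p,z):
    o,v=ray(n,p); return o+v*(z-o[2])/v[2]
def tri(a,b):
    o1,v1=ray("scene",a);o2,v2=ray("top",b)
    s=np.linalg.lstsq(np.c_[v1,-v2],o2-o1,rcond=None)[0]
    p,q=o1+s[0]*v1,o2+s[1]*v2; return (p+q)/2,np.linalg.norm(p-q)
def proj(n,X):
    d=D[n];P=np.linalg.inv(d["pose"]); r=cv2.Rodrigues(P[:3,:3])[0]
    return cv2.projectPoints(np.atleast_2d(X).astype(float),r,P[:3,3],d["mtx"],d["dist"])[0][:,0]
S=lambda x,y:(190+(x+.5)/3.3333-.5,110+(y+.5)/3.3333-.5)
T=lambda x,y:(170+(x+.5)/4.2-.5,180+(y+.5)/4.2-.5)
E
python3 - <<'E'
from h import *
H=onz("top",T(385,222),.043);L=onz("top",T(583,290),.035);f=onz("top",T(484,255),.039)
print("H",H,onz("scene",S(345,280),.043));print("L",L);print("fuse",f)
d=(H-L)[:2];print("dist",np.linalg.norm(d),"fix y dir",np.degrees(np.arctan2(d[1],d[0])))
e=(onz("top",T(510,180),.0265)-onz("top",T(458,330),.0265))[:2];print("fix x dir",np.degrees(np.arctan2(e[1],e[0])),np.linalg.norm(e))
print("tip pin",tri(S(315,62),T(249,135)))
print("pin ends",tri(S(277,63),T(232,177)),tri(S(356,61),T(265,93)))
print("handle end",tri(S(398,360),T(728,308)))
print("lamp",onz("top",T(370,365),.05),"relay",onz("top",T(432,110),.05),"swhandle",tri(S(88,78),T(160,390)))
E
```

```text
H [0.4984 0.2592 0.043 ] [0.5013 0.2606 0.043 ]
L [0.4717 0.1726 0.035 ]
fuse [0.4855 0.216  0.039 ]
dist 0.09056412973090529 fix y dir 72.87251229434172
fix x dir -17.22225300128881 0.07078772000097563
tip pin (array([0.5141, 0.3051, 0.1353]), np.float64(0.0010348670834532784))
pin ends (array([0.497 , 0.3106, 0.137 ]), np.float64(0.0007434441305975473)) (array([0.5322, 0.2999, 0.1331]), np.float64(0.00016636284014985816))
handle end (array([0.4519, 0.1162, 0.1078]), np.float64(0.005771294629326962))
lamp [0.4351 0.2626 0.05  ] relay [0.5471 0.24   0.05  ] swhandle (array([0.4131, 0.3329, 0.1423]), np.float64(0.0004576509309231969))
```

```bash
cat >> h.py <<'E'
O=np.array([.486,.2167]);U=np.array([np.cos(np.radians(72.8)),np.sin(np.radians(72.8))]);X=np.array([U[1],-U[0]])
def W(x,y,z): return np.r_[O+(x*X+y*U)/1000,z/1000]
def F(p): return np.array([(p[:2]-O)@X,(p[:2]-O)@U,p[2]])*1000
from scipy.spatial.transform import Rotation as Ro
def st():
    s=ctrl.state(); R=Ro.from_euler("xyz",s["ee_rot"]).as_matrix()
    print("t",s["time_s"],"fix xyz",F(s["position"]),"tooly",np.degrees(np.arctan2(R[1,1],R[0,1])),"f",s["contact_force"])
    return s,R
def to(x,y,z):
    s,R=st(); return R.T@(W(x,y,z)-s["position"])*1000
E
python3 - <<'E'
from h import *
print("insul base",onz("scene",S(395,130),0),"white",onz("scene",S(240,120),0))
for n,p in(("top",(353,207)),("top",(375,235)),("top",(362,150))):
    for z in(0,.1,.2,.3,.4):
        q=onz(n,p,z);print(p,z,q,proj("scene",q)[0])
print(to(0,125,231),to(0,125,120))
E
```

```text
insul base [0.6283 0.4355 0.    ] white [0.5569 0.4922 0.    ]
(353, 207) 0 [0.5608 0.0876 0.    ] [385.7687 262.5415]
(353, 207) 0.1 [0.5361 0.0978 0.1   ] [371.3837 209.4685]
(353, 207) 0.2 [0.5115 0.1079 0.2   ] [354.4486 146.9303]
(353, 207) 0.3 [0.4869 0.118  0.3   ] [334.1953  72.0587]
(353, 207) 0.4 [0.4622 0.1282 0.4   ] [309.5008 -19.3485]
(375, 235) 0 [ 0.5065  0.0448 -0.    ] [372.1578 293.2877]
(375, 235) 0.1 [0.4879 0.0597 0.1   ] [357.455  235.7363]
(375, 235) 0.2 [0.4693 0.0746 0.2   ] [340.2375 168.3026]
(375, 235) 0.3 [0.4507 0.0895 0.3   ] [319.7719  88.0938]
(375, 235) 0.4 [0.4321 0.1044 0.4   ] [294.9957  -9.0867]
(362, 150) 0 [0.6782 0.0699 0.    ] [454.3842 242.8954]
(362, 150) 0.1 [0.6405 0.0821 0.1   ] [438.0125 192.6232]
(362, 150) 0.2 [0.6028 0.0942 0.2   ] [418.6906 133.1801]
(362, 150) 0.3 [0.5651 0.1063 0.3   ] [395.5165  61.7262]
(362, 150) 0.4 [0.5274 0.1184 0.4   ] [367.1654 -25.9272]
t 0.3 fix xyz [-330.3392  295.3443  230.9522] tooly 66.63362987731688 f [ 0.3818 -0.7568  0.5802]
t 0.3 fix xyz [-330.3392  295.3443  230.9522] tooly 66.63362987731688 f [ 0.3818 -0.7568  0.5802]
[-346.7256 -133.8751    0.0593] [-346.7179 -133.8062  111.0593]
```

The grey cable runs past at fixture x≈+100 and clears the wrist. I approach with fingers shut.

Request:
carry_out(series=[[0,0,0,-6.2],[-30,-15,0,0],[-30,-15,0,0],[-30,-15,0,0],[-30,-15,0,0],[-30,-15,0,0],[-30,-15,0,0],[-30,-15,0,0],[-30,-15,0,0],[-30,-15,0,0],[-30,-15,0,0],[-30,-20,0,0]], grip=0)

```text
time_s: 1.5
position: [0.5236, 0.3364, 0.2313]
ee_rot: [3.141, -0.0, 2.843]
contact_force: [0.0, 0.9, 0.3]
gripper_width: -0.0001
finger_force: 0.0
```

```bash
python3 -c "
from h import *
print(to(0,128,120));cv2.imwrite('pics/s2.png',cv2.resize(D['scene']['color'][40:290,170:420,::-1],(600,600),interpolation=cv2.INTER_CUBIC))"
```

```text
t 1.6 fix xyz [  6.1444 120.65   231.3637] tooly 72.27338569608743 f [0.5109 0.2078 0.7206]
[  6.6129   7.5835 111.3212]
```

Request:
carry_out(series=[[6,7,0,-0.5],[0,0,20,0],[0,0,25,0],[0,0,25,0],[0,0,25,0],[0,0,16,0],[0,0,0,0]])

```text
time_s: 2.3
position: [0.5166, 0.3461, 0.1176]
ee_rot: [-3.138, -0.004, 2.853]
contact_force: [-0.9, 0.5, 0.3]
gripper_width: -0.0002
finger_force: 0.0
```

```bash
python3 -c "
from h import *
st();cv2.imwrite('pics/s3.png',cv2.resize(D['scene']['color'][90:290,190:390,::-1],(600,600),interpolation=cv2.INTER_CUBIC))"
```

```text
t 2.4 fix xyz [ -6.9007 133.7792 120.9113] tooly 73.41842811462304 f [0.5012 0.6759 0.0097]
```

View pics/s3.png

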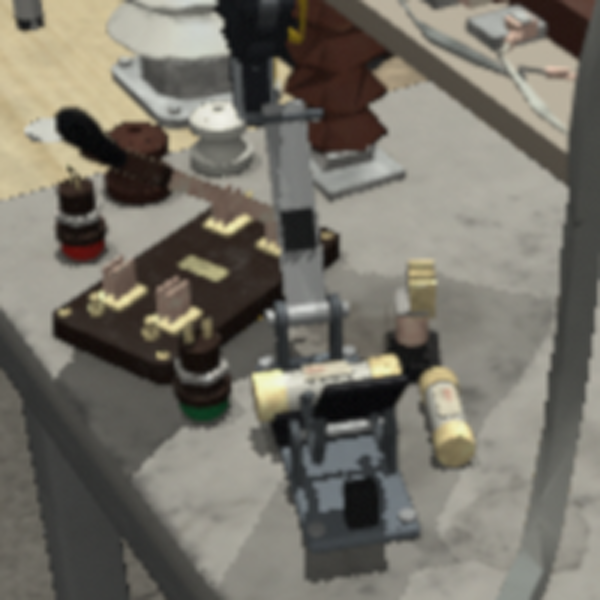

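The finger stands behind the strap, about 7 mm off towards −x. I'll correct that and push the strap upright.

Request:
carry_out(series=[[-3,0,0,0.3],[-3,0,0,0.3],[0,-10,0,0],[0,-10,0,0],[0,-10,0,0],[0,-10,0,0],[0,-10,0,0],[0,-10,0,0],[0,-10,0,0],[0,0,0,0]])

```text
time_s: 3.4
position: [0.504, 0.2747, 0.1202]
ee_rot: [-3.14, -0.0, 2.838]
contact_force: [-0.7, -0.1, -0.6]
gripper_width: -0.0001
finger_force: 0.0
```

```bash
python3 -c "
from h import *
st();cams.get_image('top');st();cams.get_image('top');st()"
```

```text
t 3.5 fix xyz [ -0.3084  62.4259 120.2581] tooly 72.71274591269902 f [-0.829   0.7735 -0.777 ]
t 3.55 fix xyz [ -0.4293  62.8915 120.2714] tooly 72.74563530015963 f [ 0.2846  0.4765 -0.6297]
t 3.6 fix xyz [ -0.5251  63.1053 120.2196] tooly 72.7655267876537 f [-0.5433  0.5613  0.4213]
```

Request:
carry_out(series=[[0,-10.5,1,0],[0,-10.5,2,0],[0,-9,3.5,0],[0,-9,4.5,0],[0,-7.5,5.5,0],[0,-7.5,6.5,0],[0,-5.5,7.5,0],[0,-5.5,8,0],[0,-3.5,8.5,0],[0,-3.5,9,0],[0,0,0,0]])

```text
time_s: 4.7
position: [0.4817, 0.2071, 0.0625]
ee_rot: [-3.139, -0.002, 2.84]
contact_force: [0.1, 0.2, -0.3]
gripper_width: -0.0003
finger_force: 0.0
```

```bash
python3 -c "
from h import *
st();cv2.imwrite('pics/s4.png',cv2.resize(D['scene']['color'][130:290,210:370,::-1],(600,600),interpolation=cv2.INTER_CUBIC))"
```

```text
t 4.8 fix xyz [-0.6674 -9.1899 63.8936] tooly 72.74539164781571 f [-0.3139  0.3346  0.5444]
```

View pics/s4.png

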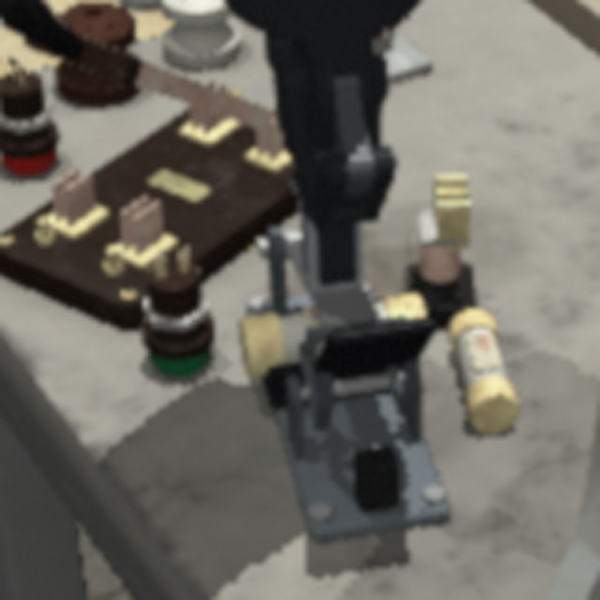

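The finger (335,270) has carried the strap nearly down over the fuse; now the last ~19 mm.

Request:
carry_out(series=[[0,-1,5,0],[0,-1,5,0],[0,0,4,0],[0,0,3,0],[0,0,1.5,0],[0,0,0,0],[0,0,0,0]])

```text
time_s: 5.5
position: [0.4822, 0.2062, 0.0458]
ee_rot: [3.142, -0.0, 2.84]
contact_force: [0.8, 0.6, -0.2]
gripper_width: 0.0002
finger_force: 0.0
```

```bash
python3 -c "
from h import *
st()"
```

```text
t 5.6 fix xyz [ -0.4472 -11.1151  45.9055] tooly 72.7381493872674 f [-0.5202 -0.1548  0.7973]
```

Request:
carry_out(series=[[0,0,1,0],[0,0,0.7,0],[0,0,0.6,0],[0,0,0,0]])

```text
time_s: 6.0
position: [0.4825, 0.2063, 0.0448]
ee_rot: [3.141, 0.0, 2.84]
contact_force: [-2.9, -1.6, 8.8]
gripper_width: -0.0003
finger_force: 4.4
```

Request:
carry_out(series=[[0,0,0.7,0],[0,0,0,0]])

```text
time_s: 6.2
position: [0.4826, 0.2063, 0.0447]
ee_rot: [3.141, 0.0, 2.84]
contact_force: [-4.5, -1.8, 12.7]
gripper_width: -0.0003
finger_force: 6.4
```

Strap is home at z 44.7 mm with a firm 12.7 N. Next I lift and move over the lever.

Request:
carry_out(series=[[0,0,-5,0],[0,0,-15,0],[0,0,-25,0],[0,0,-25,0],[0,0,-5,0],[2,-15,0,0],[0,-20,0,0],[0,-20,0,0],[0,-7,0,0],[0,0,0,0]])

```text
time_s: 7.2
position: [0.4614, 0.1454, 0.1174]
ee_rot: [-3.141, -0.001, 2.837]
contact_force: [-0.7, 0.2, 0.5]
gripper_width: -0.0001
finger_force: 0.0
```

```bash
python3 -c "
from h import *
st();cv2.imwrite('pics/t5.png',cv2.resize(D['top']['color'][180:300,240:360,::-1],(600,600),interpolation=cv2.INTER_CUBIC))
cv2.imwrite('pics/s5.png',cv2.resize(D['scene']['color'][130:290,210:370,::-1],(600,600),interpolation=cv2.INTER_CUBIC))"
```

```text
t 7.3 fix xyz [ -2.498  -73.0981 117.7824] tooly 72.71349997346826 f [0.2336 0.2066 0.6547]
```

View pics/s5.png

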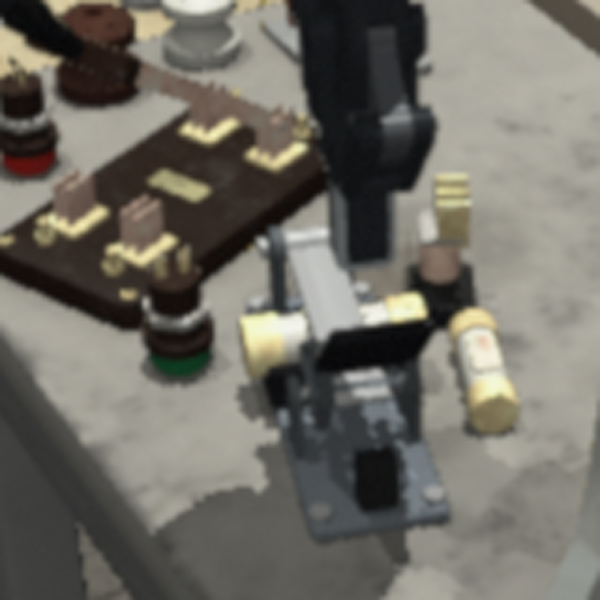

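The strap lies level over the fuse at (330,290), and the lever handle (375,345) is still raised. I'll push the lever along its arc.

Request:
carry_out(series=[[0,-3,11,0],[0,-2,11,0],[0,-2.5,4,0],[0,-5,5.4,0],[0,-5,5.4,0],[0,-4,6.4,0],[0,-4,6.4,0],[0,-2.7,7,0],[0,-2.7,7,0],[0,0,0,0]])

```text
time_s: 8.3
position: [0.4522, 0.1172, 0.0531]
ee_rot: [-3.14, -0.001, 2.84]
contact_force: [0.3, -0.0, 0.3]
gripper_width: 0.0002
finger_force: 0.0
```

```bash
python3 -c "
from h import *
st()"
```

```text
t 8.4 fix xyz [  -2.496  -104.2685   53.9609] tooly 72.7292378745356 f [-0.2571 -0.2878 -0.4995]
```

Request:
carry_out(series=[[0,-1,4,0],[0,-1,4,0],[0,0,3,0],[0,0,2,0],[0,0,1,0],[0,0,0.7,0],[0,0,0,0],[0,0,0,0]])

```text
time_s: 9.2
position: [0.4522, 0.116, 0.0395]
ee_rot: [3.142, -0.0, 2.84]
contact_force: [1.0, -0.2, 1.6]
gripper_width: 0.0005
finger_force: 0.6
```

Request:
carry_out(series=[[0,0,0.7,0],[0,0,0.7,0],[0,0,0.7,0],[0,0,0,0]])

```text
time_s: 9.6
position: [0.4523, 0.116, 0.0391]
ee_rot: [3.141, -0.0, 2.84]
contact_force: [-3.9, -2.0, 16.1]
gripper_width: 0.0001
finger_force: 7.8
```

Request:
carry_out(series=[[0,0,-5,0],[0,0,-15,0],[0,0,-30,0],[0,0,-30,0],[0,0,-30,0],[0,0,-30,0],[0,0,0,0],[0,0,0,0]])

```text
time_s: 10.4
position: [0.4521, 0.1163, 0.1775]
ee_rot: [3.141, 0.0, 2.841]
contact_force: [-0.1, 0.6, 0.0]
gripper_width: 0.0
finger_force: 0.0
```

```bash
python3 -c "
from h import *
st();cv2.imwrite('pics/s6.png',cv2.resize(D['scene']['color'][130:290,210:370,::-1],(600,600),interpolation=cv2.INTER_CUBIC))"
```

```text
t 10.5 fix xyz [  -3.491  -106.6003  176.0437] tooly 72.74919538230161 f [ 0.2577 -1.3033  0.0545]
```

View pics/s6.png

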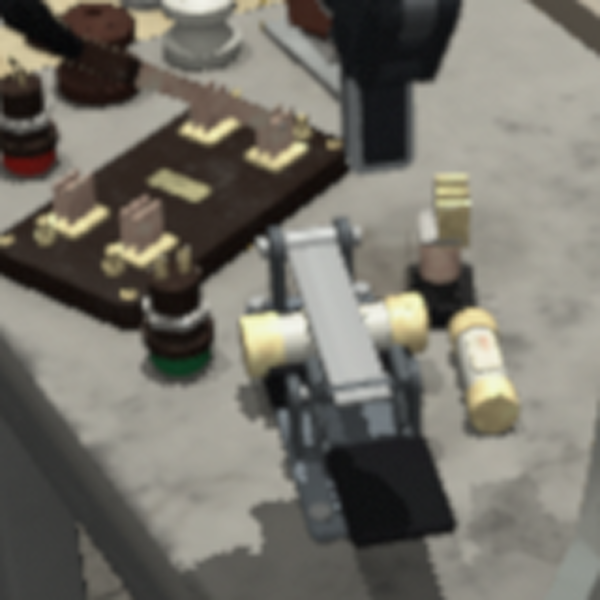

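The strap is level over the fuse at (340,320), its pin under the hooks, the handle is flat at (390,490), and the lamp, relay and small fuse haven't moved. Handing in.

```bash
python3 -c "
from plant import ctrl
print(ctrl.finish_job())"
```

```text
the job is handed in; nothing more can be done
None
```

The strap is fully home over the fuse and the cam lever is all the way down, each pressed to a firm stop; in the last picture the fuse is still in its channel and the loose things are where they stood, and the job was handed in after about 10.5 s.

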